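# Find the rocking corner of the levelling plate and press its shim flat

## Task

The aluminium levelling plate has one corner that rocks: press down on its corners with the fingertips, one after another, until you find the one that dips. Then press the round yellow shim under that corner down flat, leave the other three shims up, and move clear. Only press: do not pick up or shift the plate, the plaster mould standing on it or anything else on the bench.

Things in the scene. Friction and masses are not known exactly. Their poses are not given: they have to be found in the camera images.
- stand: dark steel welded stand, 200 x 220 mm, fixed to the bench at a place and yaw that vary. Origin at its centre on the bench top, x to its far side, y to its left, z up. Four 8 mm guide posts at the middles of its sides (tops 40 mm above the bench) keep the plate from sliding off.
- plate: aluminium levelling plate, 156 mm (x) x 176 mm (y) x 10 mm, rounded corners, 0.9 kg, loose on four feet, top 44 mm above the bench. Origin at the centre of its underside, axes as the stand's. Three corners are firm; one, which varies and cannot be seen, has a springy foot: pressed with about 3 N it dips 5 mm (plate tilts 0.05 rad) and comes up again when let go.
- corner_near_left (a point): the near left corner of the plate (seen from the robot): point on its top straight above the foot, marked by a dark 14 mm dot, 62 mm in x and 72 mm in y from the plate's centre. Place to press the corner.
- corner_near_right (a point): the near right corner of the plate (seen from the robot): point on its top straight above the foot, marked by a dark 14 mm dot, 62 mm in x and 72 mm in y from the plate's centre. Place to press the corner.
- corner_far_right (a point): the far right corner of the plate (seen from the robot): point on its top straight above the foot, marked by a dark 14 mm dot, 62 mm in x and 72 mm in y from the plate's centre. Place to press the corner.
- corner_far_left (a point): the far left corner of the plate (seen from the robot): point on its top straight above the foot, marked by a dark 14 mm dot, 62 mm in x and 72 mm in y from the plate's centre. Place to press the corner.
- shim_a (a joint): how far this shim is pressed down, in m: 0 = up (its start), 0.006 = flat on its base. It takes about 5 N to push down; under the rocking corner it stays where it is left.
- shim_a_top (a point): centre of the top of a round yellow shim, 108 mm across, 4 mm thick, round the foot of the corner straight above it (the four change places). Top 18 mm above the bench when up, 12 flat. Press its bare part beyond the corner, about 42 mm from here away from the plate's centre; it slides straight down. Flat, it jacks up a collar: the rocking corner becomes firm, a firm one would be lifted 4 mm.
- shim_b (a joint): how far this shim is pressed down, in m: 0 = up (its start), 0.006 = flat on its base. It takes about 5 N to push down; under the rocking corner it stays where it is left.
- shim_b_top (a point): centre of the top of a round yellow shim, 108 mm across, 4 mm thick, round the foot of the corner straight above it (the four change places). Top 18 mm above the bench when up, 12 flat. Press its bare part beyond the corner, about 42 mm from here away from the plate's centre; it slides straight down. Flat, it jacks up a collar: the rocking corner becomes firm, a firm one would be lifted 4 mm.
- shim_c (a joint): how far this shim is pressed down, in m: 0 = up (its start), 0.006 = flat on its base. It takes about 5 N to push down; under the rocking corner it stays where it is left.
- shim_c_top (a point): centre of the top of a round yellow shim, 108 mm across, 4 mm thick, round the foot of the corner straight above it (the four change places). Top 18 mm above the bench when up, 12 flat. Press its bare part beyond the corner, about 42 mm from here away from the plate's centre; it slides straight down. Flat, it jacks up a collar: the rocking corner becomes firm, a firm one would be lifted 4 mm.
- shim_d (a joint): how far this shim is pressed down, in m: 0 = up (its start), 0.006 = flat on its base. It takes about 5 N to push down; under the rocking corner it stays where it is left.
- shim_d_top (a point): centre of the top of a round yellow shim, 108 mm across, 4 mm thick, round the foot of the corner straight above it (the four change places). Top 18 mm above the bench when up, 12 flat. Press its bare part beyond the corner, about 42 mm from here away from the plate's centre; it slides straight down. Flat, it jacks up a collar: the rocking corner becomes firm, a firm one would be lifted 4 mm.
- sprig_mould: white plaster sprig mould with a flower, 40 x 50 x 26 mm block, standing loose near the middle of the plate. Origin at the centre of its underside.
- wedge: bystander: loose hardwood wedge, 32 x 100 x 26 mm, on the bench left of the stand. Origin at the centre of its underside.
- stopper: bystander: loose black rubber stopper, 44 x 44 x 50 mm, on the bench left of the stand. Origin at the centre of its underside.
- toggle: bystander: loose round wooden toggle, 17 mm thick, 60 mm long, lying on the bench right of the stand. Origin on its underside.
- rib: bystander: loose red rubber rib, 44 x 110 x 9 mm, lying on the bench right of the stand. Origin at the centre of its underside.
Things that resemble listed ones, but are neither listed nor needed, are in the scene too. Leave any pink or turquoise look-alike of the part that bears shim_c alone.

How it is judged:
By the outcome, as a careful person would: the job done as asked, in the order asked, and still so for the second after the job is handed in, with the robot touching nothing.
It also fails if it takes over 64 s, if anything falls off the work surface, if the arm or the gripper's body presses on something with over 40 N, if the wrist force passes 120 N, or if a joint passes its speed limit or range.

## Robot

A 7-joint arm with a two-finger parallel gripper is mounted at the origin on a cart in front of the work surface, level with it; the furniture and walls round the work are solid. World frame = base frame: x ahead of the robot, y to its left, z up, the work surface at z = 0. Lengths are in m, angles in rad, forces in N, time in s.
With the tool pointing down it reaches from about 0.425 to 0.925 m from the base axis. Payload 6.8 kg.
Tool frame: the origin (TCP) lies on the mounting face of the last link; the fingertips stand 173 mm ahead of it and the grasp point (between the pads) lies 155 mm ahead of it; z points along the fingers, y is the line along which they close (so a half turn about z gives the same grasp; the last joint's range is limited). The gripper opens to 85 mm and grips with 20 to 120 N. Pads are 22 mm wide; open, the fingers measure 114 mm over their backs; the gripper's body (76 mm by 85 mm) begins 54 mm behind the grasp point. The pads swing forward as they close: fully open they stand 13 mm farther back than shut.
Start: joints at [-0.108, 0.477, 0.022, 1.555, -0.011, 1.109, -0.083], TCP at [0.675, 0, 0.405] pointing down, gripper open.
Joint ranges: [-2.96, 2.96], [-0.34, 2.1], [-1.41, 1.46], [0.24, 2.44], [-1.37, 4.51], [0.17, 1.92], [-2.96, 2.96]. Speed limits (rad/s): [2.39, 2.39, 3.14, 3.14, 3.14, 3.14, 3.14].

## Interface

Orientations are given as a unit quaternion [w, x, y, z].
In Python, from station import bot gives the robot as it stands. The module is installed in compiled form; this text tells all that it offers.
- The arm moves only by the shell command python3 -m pendant 'ROWS' [FORCE]. ROWS is JSON, a list of rows, each a list of 5 numbers: the finger opening in m, from 0 to 0.0854, then the shift along the tool's x, y, z in m, then the turn about the tool's z in degrees. In form: [[jaw, x, y, z, yaw], ...]. A call has 1 to 12 rows; each row shifts and turns the commanded pose from where the row before left it, along the tool's axes as they then stand; what a row does not reach is not made up. A row lasts 1/12 s, in which the tool goes at most 41.7 mm and 7.16 degrees, less where a joint would pass 70% of its speed; a pose out of reach is approached as far as the arm can. A call with a gripper value outside its range is refused whole. The fingers move at their own pace and stop on an object; FORCE is the grip in N (left out, the last holds). Time passes only in rows, so rows that do not move let the fingers close. It gives the time, the measured TCP pose, the force, the opening and the grip force at its end, in the units of the state.
- bot.get_obs(): the state, without advancing time (a new reading comes with each control period).
- bot.read_camera(name): name is "scene" or "side" or "wrist"; returns (picture, depth): 480x640x3 uint8, blue, green, red; 480x640 float32, m along the optical axis (not along the pixel's ray), 0 where there is no reading.
- bot.camera_model(name): a dict with "intrinsics" (3x3 intrinsics, pixels), "R" (3x3) and "t" (3): a world point X has camera coordinates R X + t. Camera axes: x right, y down, z forward; pixel columns grow to the right and rows downward; lengths in m; the calibration is good to about 2 mm. A picture is of the moment at which its call begins: read the wrist's pose just before it. camera_model takes no time and is no camera call; for the wrist camera it gives the pose at the moment of the call.
- bot.hand_in(): hands the job in; it is judged then, once.
Trained networks look in the newest picture that a camera, given by its name, has taken for a name from the list of things; names that differ only in an ending like _2 or _b are one class to them, and where a whole thing is asked for, a point or a joint stands for the part that bears it (a point fixed in the world has none). Each returns a list of dicts, best first, with "score" (0 to 1); they miss things now and then, are a little off and sometimes report something else, mostly with a low value. They report only what shows in the picture. A call takes as long as a camera call. They do not tell look-alikes from the thing itself.
- bot.boxes_of(name, camera): "at" ([column, row] in pixels, amid what is visible of it).
- bot.trace(name, camera): "mask" (480x640 bool, what is visible of it) and "at" ([column, row] in pixels, amid what is visible of it).
- bot.pinpoint(name, camera): "at" ([column, row] in pixels: a listed point, or the origin of a listed thing).
The state is a dict: "t": time; "q": joint angles; "joint_vel": joint speeds; "joint_torque": joint torques, N m; "eef_pos": TCP position; "tool_rot": TCP orientation; "contact_force": force on the tool from outside, world axes, zero at the start; "torque": the same for the moment, N m; "gripper_width": opening from 0.0 (shut) to 1.0 (fully open); "grasp_force": force on a finger pad.
Only numpy, scipy, OpenCV 4.12 (cv2) and the standard library are available. Lean on these libraries where they do the work, as an engineer would, in place of code of your own. Each camera call takes 0.05 s, during which the arm holds its last target. There are 200 camera calls.

## Working session

There is one attempt and no reset: what is moved stays moved. The work goes in short steps, Python scripts to look and compute and a shell command to move; the robot and the scene stay as the last step left them, time stands still between calls to the robot, and variables do not carry over. Pictures are saved under pics/ and viewed, at most 10 in all, crops included, and the job is handed in when it is done.

```bash
mkdir -p pics
cat > h.py <<'E'
import numpy as np, cv2
from station import bot
def world(cam,px,z=None,depth=None):
    m=bot.camera_model(cam);K=np.array(m["intrinsics"]);R=np.array(m["R"]);t=np.array(m["t"])
    r=np.linalg.inv(K)@[px[0],px[1],1.]
    o=-R.T@t; d=R.T@r
    s=(z-o[2])/d[2] if z is not None else depth[int(round(px[1])),int(round(px[0]))]
    return o+s*d
E
python3 - <<'E'
from h import *
o=bot.get_obs();print({k:np.round(v,3) for k,v in o.items()})
for c in("scene","side"):
    p,d=bot.read_camera(c);cv2.imwrite(f"pics/{c}0.png",p)
    for n in ("corner_near_left","corner_near_right","corner_far_right","corner_far_left"):
        for r in bot.pinpoint(n,c)[:2]: print(c,n,np.round(r["at"]),round(r["score"],2),np.round(world(c,r["at"],z=.044),3),np.round(world(c,r["at"],depth=d),3))
    for r in bot.pinpoint("shim_a_top",c)[:6]: print(c,"shim",np.round(r["at"]),round(r["score"],2),np.round(world(c,r["at"],z=.018),3))
E
```

```text
{'t': np.float64(0.0), 'q': array([-0.108,  0.478,  0.022,  1.556, -0.012,  1.109, -0.083]), 'joint_vel': array([-0.001, -0.   , -0.   ,  0.001, -0.001,  0.001,  0.001]), 'joint_torque': array([-1.0000e-03, -5.9644e+01,  1.6080e+00, -2.8119e+01,  1.2000e-02,
        9.0000e-03,  0.0000e+00]), 'eef_pos': array([ 0.675, -0.   ,  0.404]), 'tool_rot': array([-0.001,  0.707,  0.707, -0.001]), 'contact_force': array([ 0.941, -0.981, -0.249]), 'torque': array([-0.   ,  0.045, -0.056]), 'grasp_force': np.float64(0.0), 'gripper_width': np.float64(1.001)}
scene corner_near_left [285. 228.] 0.56 [0.491 0.07  0.044] [0.491 0.071 0.043]
scene corner_near_right [338. 256.] 0.58 [ 0.53  -0.085  0.044] [ 0.53  -0.086  0.045]
scene corner_far_right [366. 229.] 0.89 [ 0.644 -0.043  0.044] [ 0.646 -0.041  0.042]
scene corner_far_right [288. 238.] 0.27 [0.476 0.032 0.044] [0.488 0.053 0.026]
scene corner_far_left [321. 204.] 0.87 [0.621 0.108 0.044] [0.621 0.108 0.044]
scene shim [336. 263.] 0.96 [ 0.531 -0.076  0.018]
side corner_near_left [331. 249.] 0.56 [0.495 0.057 0.044] [0.494 0.062 0.046]
side corner_near_right [328. 226.] 0.66 [ 0.54  -0.064  0.044] [ 0.541 -0.066  0.043]
side corner_near_right [278. 229.] 0.3 [ 0.65  -0.006  0.044] [ 0.65  -0.008  0.043]
side corner_far_right [278. 223.] 0.74 [ 0.663 -0.043  0.044] [ 0.663 -0.042  0.044]
side corner_far_right [386. 202.] 0.28 [ 0.433 -0.272  0.044] [ 0.453 -0.386 -0.   ]
side corner_far_left [279. 247.] 0.96 [0.612 0.084 0.044] [0.612 0.085 0.044]
side corner_far_left [331. 186.] 0.45 [ 0.615 -0.349  0.044] [ 0.64  -0.436  0.012]
side shim [330. 232.] 0.71 [ 0.54  -0.087  0.018]
side shim [386. 203.] 0.69 [ 0.444 -0.334  0.018]
```

View pics/scene0.png

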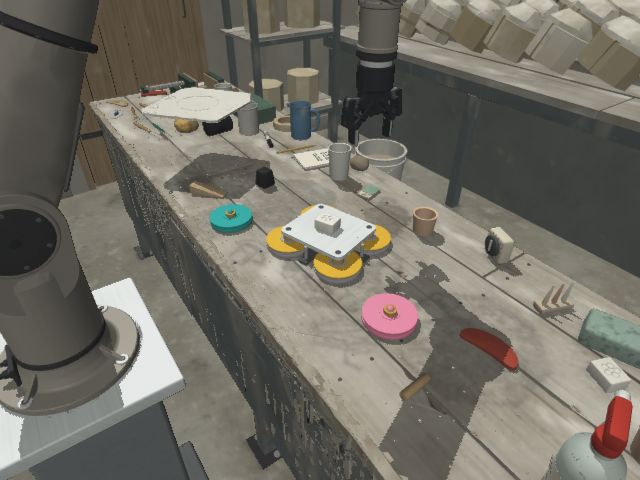

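Run:
```python
from h import *
p,d=bot.read_camera("wrist");cv2.imwrite(f"pics/wrist0.png",p)
m=bot.camera_model("wrist");print(np.round(m["R"],3),np.round(-np.array(m["R"]).T@m["t"],3))
for n in ("corner_near_left","corner_near_right","corner_far_right","corner_far_left"):
    for r in bot.pinpoint(n,"wrist")[:2]: print(n,np.round(r["at"]),round(r["score"],2),np.round(world("wrist",r["at"],z=.044),4))
for r in bot.pinpoint("shim_a_top","wrist")[:6]: print("shim",np.round(r["at"]),round(r["score"],2),np.round(world("wrist",r["at"],z=.018),3))
```

```text
[[ 1.    -0.    -0.001]
 [ 0.    -0.963  0.27 ]
 [-0.001 -0.27  -0.963]] [0.675 0.068 0.374]
corner_near_left [102. 134.] 0.63 [0.4984 0.062  0.044 ]
corner_near_right [170. 290.] 0.62 [ 0.5401 -0.0733  0.044 ]
corner_far_right [301. 251.] 0.69 [ 0.6575 -0.0371  0.044 ]
corner_far_left [244.  82.] 0.59 [0.6157 0.101  0.044 ]
```

View pics/wrist0.png

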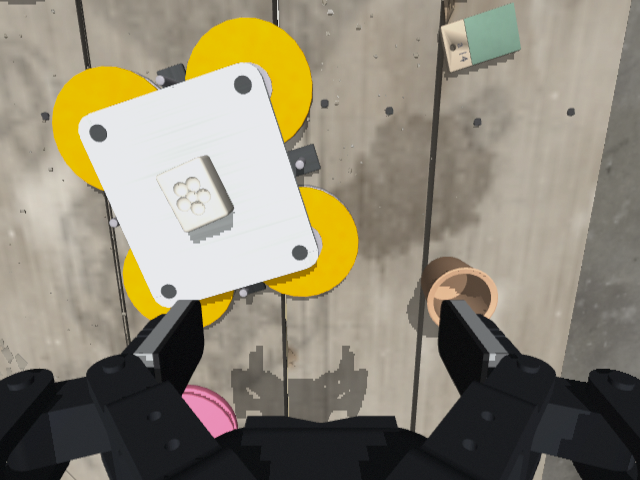

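The wrist view shows the plate's four dots: near left (98,133), far left (243,85), far right (300,252) and near right (168,291). The networks' points agree with these. The yellow shims under the corners are the listed ones. The pink (390,315) and turquoise (231,218) discs in the scene view are the look-alikes, so I'll leave them alone.

The fitted plate pose is centre (0.578, 0.013), yaw about 17.4°, with spans of 124 x 142 mm against the true 124 x 144. I'll shut the fingers and start with the far right corner.

```bash
python3 -m pendant '[[0,-0.0185,-0.008,0,0],[0,-0.0185,-0.0085,0,0],[0,0,0,0.03,0],[0,0,0,0.03,0],[0,0,0,0.03,0],[0,0,0,0.03,0],[0,0,0,0.03,0],[0,0,0,0.02,0],[0,0,0,0.01,0],[0,0,0,0,0],[0,0,0,0,0]]' 20
```

```text
t: 1.82
eef_pos: [0.6589, -0.037, 0.2252]
tool_rot: [0.0, 0.707, 0.707, 0.0]
contact_force: [-1.1, -0.3, 0.8]
gripper_width: -0.002
grasp_force: 0.0
```

```bash
python3 -m pendant '[[0,0,0,0.003,0],[0,0,0,0.003,0],[0,0,0,0.002,0],[0,0,0,0,0],[0,0,0,0,0]]'; python3 -m pendant '[[0,0,0,0.001,0],[0,0,0,0,0],[0,0,0,0,0]]'
python3 - <<'E'
from h import *
p,d=bot.read_camera("wrist");cv2.imwrite(f"pics/wrist1.png",p)
E
```

```text
t: 2.23
eef_pos: [0.6589, -0.037, 0.2174]
tool_rot: [0.001, 0.707, 0.707, 0.001]
contact_force: [1.5, -1.3, 0.2]
gripper_width: -0.002
grasp_force: 0.6
t: 2.48
eef_pos: [0.659, -0.037, 0.2171]
tool_rot: [0.001, 0.707, 0.707, 0.001]
contact_force: [-2.3, -0.5, 8.5]
gripper_width: -0.001
grasp_force: 4.2
```

View pics/wrist1.png

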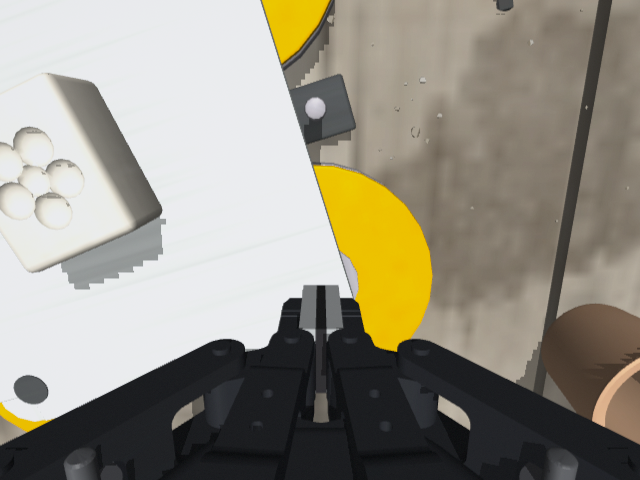

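The picture shows the shut tips covering the far right dot (about 320,310). That corner is firm: 8.5 N with no dip. Next is the far left.

```bash
python3 -m pendant '[[0,0,0,-0.02,0],[0,0,0,-0.03,0],[0,0.027,-0.009,0,0],[0,0.028,-0.009,0,0],[0,0.027,-0.008,0,0],[0,0.028,-0.009,0,0],[0,0.027,-0.008,0,0],[0,0,0,0.03,0],[0,0,0,0.012,0],[0,0,0,0.0045,0],[0,0,0,0,0],[0,0,0,0,0]]'; python3 -m pendant '[[0,0,0,0.002,0],[0,0,0,0.002,0],[0,0,0,0,0],[0,0,0,0,0]]';python3 -m pendant '[[0,0,0,0.001,0],[0,0,0,0,0],[0,0,0,0,0]]'
```

```text
t: 3.53
eef_pos: [0.6158, 0.0983, 0.2191]
tool_rot: [0.0, 0.708, 0.706, -0.001]
contact_force: [0.4, -0.1, 0.2]
gripper_width: 0.003
grasp_force: 0.0
t: 3.87
eef_pos: [0.6163, 0.0986, 0.2171]
tool_rot: [0.001, 0.708, 0.706, 0.0]
contact_force: [-2.7, -1.7, 11.3]
gripper_width: -0.0
grasp_force: 5.7
t: 4.12
eef_pos: [0.6163, 0.0987, 0.2169]
tool_rot: [0.001, 0.708, 0.706, 0.0]
contact_force: [-4.8, -3.1, 18.3]
gripper_width: -0.002
grasp_force: 9.2
```

The far left corner is firm too (18 N, no dip). Next is the near left.

```bash
python3 -m pendant '[[0,0,0,-0.02,0],[0,0,0,-0.033,0],[0,-0.007,-0.024,0,0],[0,-0.007,-0.024,0,0],[0,-0.007,-0.024,0,0],[0,-0.007,-0.024,0,0],[0,-0.007,-0.023,0,0],[0,0,0,0.03,0],[0,0,0,0.012,0],[0,0,0,0.0055,0],[0,0,0,0,0],[0,0,0,0,0]]'; python3 -m pendant '[[0,0,0,0.002,0],[0,0,0,0.001,0],[0,0,0,0,0],[0,0,0,0,0]]';python3 -m pendant '[[0,0,0,0.001,0],[0,0,0,0,0],[0,0,0,0,0]]'
```

```text
t: 5.12
eef_pos: [0.4971, 0.0648, 0.2201]
tool_rot: [0.0, 0.707, 0.707, 0.0]
contact_force: [-0.4, -1.1, 0.3]
gripper_width: -0.0
grasp_force: 0.0
t: 5.45
eef_pos: [0.4969, 0.0651, 0.2171]
tool_rot: [0.0, 0.707, 0.707, 0.0]
contact_force: [1.0, -0.0, -0.2]
gripper_width: -0.004
grasp_force: 0.3
t: 5.7
eef_pos: [0.4968, 0.0651, 0.2159]
tool_rot: [0.0, 0.707, 0.707, 0.0]
contact_force: [0.3, 0.3, 1.4]
gripper_width: -0.003
grasp_force: 0.8
```

```bash
python3 -m pendant '[[0,0,0,0.001,0],[0,0,0,0.001,0],[0,0,0,0,0],[0,0,0,0,0]]';python3 -m pendant '[[0,0,0,0.001,0],[0,0,0,0.001,0],[0,0,0,0,0],[0,0,0,0,0]]'
```

```text
t: 6.03
eef_pos: [0.4967, 0.0652, 0.2137]
tool_rot: [0.0, 0.707, 0.707, 0.0]
contact_force: [0.7, 0.2, 2.2]
gripper_width: 0.001
grasp_force: 1.1
t: 6.37
eef_pos: [0.4967, 0.0652, 0.2123]
tool_rot: [0.0, 0.707, 0.707, 0.0]
contact_force: [-1.1, 2.4, 10.3]
gripper_width: 0.005
grasp_force: 4.8
```

The near left corner gave way 5 mm at about 2–3 N and then bottomed out, so it's the rocking one. I'll let it up gently, move over the bare part of its shim and turn so the 22 mm finger width lies along the diagonal.

```bash
python3 -m pendant '[[0,0,0,-0.001,0],[0,0,0,-0.001,0],[0,0,0,-0.0015,0],[0,0,0,-0.0015,0],[0,0,0,-0.002,0],[0,0,0,-0.02,0],[0,0,0,-0.03,0],[0,0.0105,-0.0175,0,0],[0,0.01,-0.0175,0,0],[0,0,0,0,-6.5],[0,0,0,0,-6.5],[0,0,0,0,-6.5]]'; python3 -m pendant '[[0,0,0,0,-6.5],[0,0,0,0,-6.5],[0,0,0,0,-6.5],[0,0,0,0,-6.5],[0,0,0,0,-6.5],[0,0,0,0,-6.5],[0,0,0,0,0],[0,0,0,0,0]]'
python3 - <<'E'
from h import *
print(np.round(bot.get_obs()["q"],2))
p,d=bot.read_camera("wrist");cv2.imwrite(f"pics/wrist2.png",p)
E
```

```text
t: 7.37
eef_pos: [0.4607, 0.0855, 0.2685]
tool_rot: [-0.0, 0.575, 0.818, -0.001]
contact_force: [-0.2, 1.3, 0.2]
gripper_width: 0.003
grasp_force: 0.0
t: 8.03
eef_pos: [0.4612, 0.0851, 0.2684]
tool_rot: [-0.001, 0.273, 0.962, -0.0]
contact_force: [0.5, -0.3, 0.1]
gripper_width: -0.0
grasp_force: 0.0
[-0.11  0.35 -0.24  2.14  0.13  0.67  0.57]
```

View pics/wrist2.png

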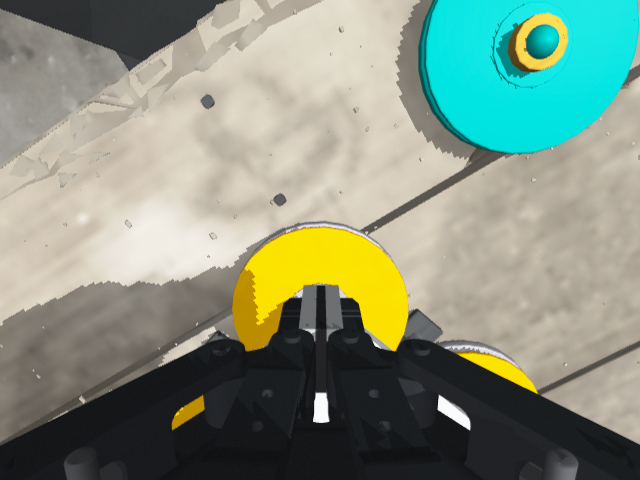

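```bash
python3 - <<'E'
from h import *
for px in ((321,226),(233,300),(408,300)): print(np.round(world("wrist",px,z=.018),4))
d=np.array([-.849,.528]); print(np.array([.4972,.0634])+.054*d)
E
python3 -m pendant '[[0,0,0,0.03,0],[0,0,0,0.03,0],[0,0,0,0.01,0],[0,0,0,0.004,0],[0,0,0,0,0],[0,0,0,0,0]]'
```

```text
[0.4498 0.0921 0.018 ]
[0.461  0.0229 0.018 ]
[0.5164 0.1125 0.018 ]
[0.451354 0.091912]
t: 8.58
eef_pos: [0.4619, 0.0857, 0.1954]
tool_rot: [0.0, 0.272, 0.962, 0.0]
contact_force: [-0.2, -0.3, 1.0]
gripper_width: 0.004
grasp_force: 0.0
```

The tips are over the yellow shim of the near left corner. Its outer edge measures (0.450, 0.092) against a predicted (0.451, 0.092), and the turquoise look-alike (540,45) is well away. Now I'll press it down.

```bash
python3 -m pendant '[[0,0,0,0.002,0],[0,0,0,0.002,0],[0,0,0,0.002,0],[0,0,0,0,0],[0,0,0,0,0]]';python3 -m pendant '[[0,0,0,0.001,0],[0,0,0,0.001,0],[0,0,0,0.001,0],[0,0,0,0.001,0],[0,0,0,0,0],[0,0,0,0,0]]'
```

```text
t: 9.0
eef_pos: [0.4621, 0.0856, 0.1892]
tool_rot: [0.001, 0.272, 0.962, 0.0]
contact_force: [1.5, 0.0, 3.5]
gripper_width: 0.002
grasp_force: 1.6
t: 9.5
eef_pos: [0.4621, 0.0857, 0.1853]
tool_rot: [0.001, 0.271, 0.962, 0.0]
contact_force: [1.0, 0.2, 11.3]
gripper_width: 0.001
grasp_force: 5.1
```

Nearly at the stop (0.1852), so I'll push a little further to make sure it seats.

```bash
python3 -m pendant '[[0,0,0,0.001,0],[0,0,0,0.001,0],[0,0,0,0,0],[0,0,0,0,0],[0,0,0,0,0]]'
```

```text
t: 9.92
eef_pos: [0.4621, 0.0859, 0.1848]
tool_rot: [0.001, 0.271, 0.962, 0.0]
contact_force: [-4.7, -0.4, 33.7]
gripper_width: -0.007
grasp_force: 16.9
```

It's flat: 34 N against the stop. I'll lift slowly, move clear and check.

```bash
python3 -m pendant '[[0,0,0,-0.002,0],[0,0,0,-0.002,0],[0,0,0,-0.004,0],[0,0,0,-0.02,0],[0,0,0,-0.03,0],[0,0,0,-0.03,0],[0,0,0,-0.03,0],[0,0,0,-0.03,0],[0,-0.03,0,-0.02,0],[0,-0.03,0,0,0],[0,0,0,0,0],[0,0,0,0,0]]'
python3 - <<'E'
from h import *
P,D=bot.read_camera("wrist");cv2.imwrite(f"pics/wrist3.png",P)
p,d=bot.read_camera("scene");cv2.imwrite("pics/scene3.png",cv2.resize(p[170:320,200:440],None,fx=3,fy=3))
c=np.array([.5779,.0132])
dots=dict(NL=(.4972,.0634),NR=(.5402,-.074),FL=(.6156,.1004),FR=(.6586,-.037))
for cam,dep in(("scene",d),("wrist",D)):
    m=bot.camera_model(cam);K,R,t=[np.array(m[k]) for k in("intrinsics","R","t")]
    for n,a in dots.items():
        a=np.array(a);u=(a-c)/np.linalg.norm(a-c)
        for r,z in((.04,.016),(-.02,.044)):
            x=K@(R@np.array([*(a+u*r),z])+t);px=x[:2]/x[2];i,j=px.round().astype(int)
            if 2<=i<638 and 2<=j<478:
                z=np.median(dep[j-1:j+2,i-1:i+2]);o=-R.T@t;print(cam,n,r,np.round((o+R.T@np.linalg.inv(K)@np.array([*px,1.])*z)[2],4))
E
```

```text
t: 10.92
eef_pos: [0.513, 0.053, 0.3502]
tool_rot: [-0.001, 0.273, 0.962, -0.0]
contact_force: [-0.4, 0.5, -0.6]
gripper_width: -0.002
grasp_force: 0.0
scene NL 0.04 0.0109
scene NL -0.02 0.0439
scene NR 0.04 0.0181
scene NR -0.02 0.044
scene FL 0.04 0.0425
scene FL -0.02 0.0428
scene FR 0.04 0.0179
scene FR -0.02 0.0429
wrist NL 0.04 0.0121
wrist NL -0.02 0.0433
wrist NR 0.04 0.0172
wrist NR -0.02 0.0429
wrist FL 0.04 0.0177
wrist FL -0.02 0.0432
wrist FR 0.04 0.2571
wrist FR -0.02 0.0432
```

View pics/scene3.png

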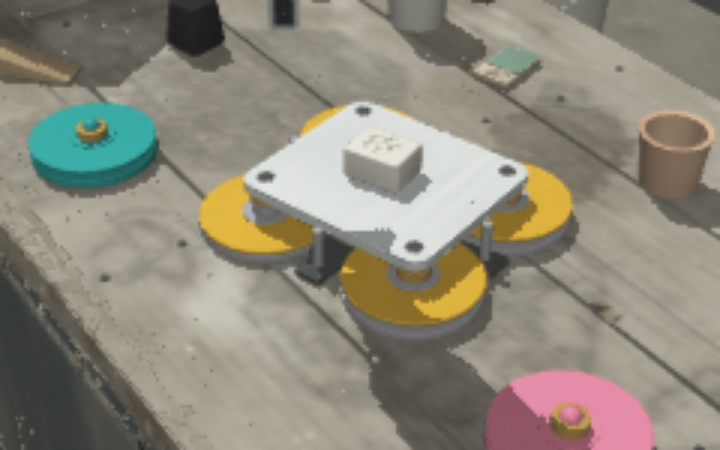

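View pics/wrist3.png

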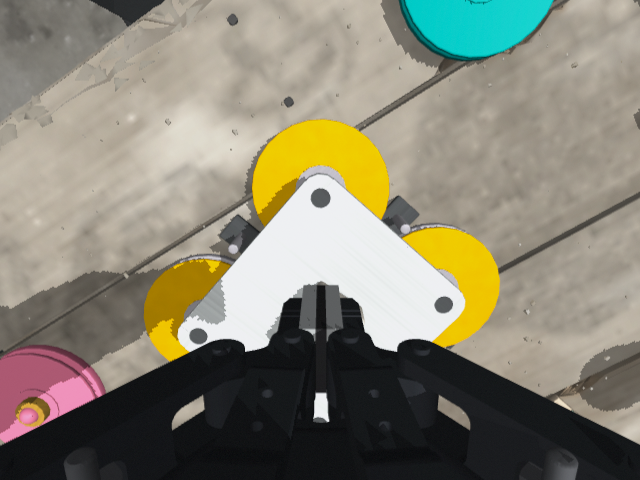

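In both pictures the near left shim (crop 260,215; wrist 320,170) lies low, at about 12 mm. The other three are still at 18 mm. The plate is level, the mould hasn't moved, and the gripper is clear.

```bash
python3 -c "
from station import bot
print(bot.hand_in())"
```

```text
the job is handed in; nothing more can be done
None
```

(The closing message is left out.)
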